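Wake the bench scanner and show it the label on a boxed item

TASK

Squeeze the bench scanner's trigger fully and let it go to wake it; only then draw the tallest black box up out of the rack, tip it over so that its lower end, which carries the label, points at the scanner's window, and hold the label in the air about 6 cm in front of the window. Finish while still holding it there, steady and touching nothing but the gripper, and leave everything else where it stands.

Things in the scene. Friction and masses are not known exactly. Their poses are not given: they have to be found in the camera images.
- trigger (a joint): The scanner's sprung trigger, a black tongue 20 mm wide, 10 mm thick, 65 mm long, hinged at its foot (level axis, 148 mm above the table) on the window side of the grip. 0 = let go (its free upper end stands out from the grip), 0.25 rad = squeezed fully against the grip; springs back by itself. Takes 3 to 6 N at the height of grip. A squeeze counts from 0.20 rad.
- scanner: Bench scanner, fixed, origin under its stand's foot (130 by 110 mm): a grey head in a steel stand, its pistol grip (26 mm thick in x, 34 mm wide in y) standing straight up out of the head, flat top 225 mm above the table. The window looks towards the robot's side.
- grip (a point): Where to squeeze: 195 mm above the table, midway between the scanner grip's back and its squeezed trigger. x is level and points from the window side to the grip's back, y along the grip's width, z up. Here the trigger's front lies at x = -33 mm let go, about -20 mm squeezed, and the grip's back at x = +20 mm. The head lies at least 45 mm below.
- window (a point): Middle of the scanner's dark red window (44 by 30 mm), in the front face of the head (56 mm wide, 46 mm high, 100 mm long). The frame's x axis points straight into the window, so the scanner looks along -x: towards the robot's side and 25 degrees upwards. y is level, across the window.
- read_point (a point): The point 60 mm straight out in front of the window, where the scanner reads a label; same axes as window.
- tall_box_mid (a point): Centre of the tallest of the three black card boxes standing on end in the rack: 160 mm tall (z, up), 50 mm wide (y), 32 mm thick (x), about 0.12 kg. It stands in one of the rack's three slots, which one varies; its top is 168 mm above the table. The two others have the same 50 by 32 mm footprint but are shorter.
- tall_box_label (a point): Middle of the tall box's lower end (in the rack: underneath, out of sight), which carries the white label; 80 mm from the box's centre, its z axis points from the label end to the other end.
- rack: Plywood rack, fixed, origin at the centre of its underside: three slots in a row along its y axis, 62 mm apart (middle one at the origin), each 54 mm (y) by 36 mm (x), floor 8 mm and wall tops 78 mm above the table; so the boxes stand 70 mm deep. Outside it measures 191 mm (y) by 46 mm (x), with a foot plate 96 mm in x.
- mid_box_mid (a point): Centre of the middle-sized box in the rack, 118 mm tall. A bystander.
- low_box_mid (a point): Centre of the shortest box in the rack, 96 mm tall. A bystander.
- flask: Drinking flask, 62 mm across, 185 mm tall, origin under its base. A bystander.
- pen_pot: Clear pen pot with pens, 72 mm across, pens up to about 155 mm, origin under its base. A bystander.
- stapler: Stapler, 140 by 36 by 46 mm lying along its x axis, origin underneath at the middle. A bystander.
- sticker_roll: Flat paper ring, 84 mm across, 30 mm high, origin underneath at the middle. A bystander.
- calculator: Desk calculator, 150 by 100 by 17 mm, origin underneath at the middle. A bystander.
There are look-alikes about, which are no part of the job. What is shaped like the scanner but yellow is not meant.

How it is judged:
By the outcome, as a careful person would: the job done as asked, in the order asked, and still so for the second after the job is handed in, while the arm keeps its last pose, push and grip.
It also fails if it takes over 45 s, if anything falls off the work surface, if the arm or the gripper's body presses on something with over 40 N, if the wrist force passes 120 N, or if a joint passes its speed limit or range.

ROBOT

A 7-joint arm with a two-finger parallel gripper is mounted at the origin on the work surface. World frame = base frame: x ahead of the robot, y to its left, z up, the work surface at z = 0. Lengths are in mm, angles in rad, forces in N, time in s.
With the tool pointing down it reaches from about 400 to 875 mm from the base axis. Payload 4.4 kg.
Tool frame: the origin (TCP) lies at the centre of the arm's flange, where the gripper is bolted on; the fingertips stand 173 mm ahead of it and the grasp point (between the pads) lies 155 mm ahead of it; z points along the fingers, y is the direction in which the jaws open and shut (so a half turn about z gives the same grasp; the last joint's range is limited). The gripper opens to 85 mm and grips with 20 to 120 N. Pads are 22 mm wide; open, the fingers measure 114 mm over their backs; the gripper's body (76 mm by 85 mm) begins 54 mm behind the grasp point. The pads swing forward as they close: fully open they stand 13 mm farther back than shut.
Start: joints at [1.25, 0.628, 0.038, 1.517, -0.027, 0.996, -0.02], TCP at [163.855, -629.021, 404.713] pointing down, gripper open.
Joint ranges: [-3.06, 3.06], [-0.37, 2.12], [-1.25, 1.32], [0.18, 2.47], [-1.1, 4.24], [0.23, 1.98], [-2.94, 2.94]. Speed limits (rad/s): [2.57, 2.57, 3.14, 3.14, 3.14, 3.14, 3.14].

INTERFACE

Orientations are given as [roll, pitch, yaw] about the fixed x, y, z axes, in that order (R = Rz(yaw) Ry(pitch) Rx(roll)).
In Python, from cell import * gives the robot as it stands. The module is installed in compiled form; this text tells all that it offers.
- The arm moves only by the shell command python3 -m jog 'ROWS'. ROWS is JSON, one flat list of numbers, 5 for each row, row after row: the shift along the tool's x, y, z in mm, then the turn about the tool's z in degrees, then the finger opening in mm, from 0 to 85.4. A call has 1 to 20 rows; each row is the pose to reach, as a shift and turn from the pose commanded when the call began, along the tool's axes at that moment; what a row does not reach only later rows make up. A row lasts 1/12 s, in which the tool goes at most 41.7 mm and 7.16 degrees, less where a joint would pass 70% of its speed; a pose out of reach is approached as far as the arm can. A call with a gripper value outside its range is refused whole. The fingers move at their own pace and stop on an object; the grip force is fixed at half the most. Time passes only in rows, so rows that repeat a pose let the fingers close. It gives the time, the measured TCP pose, the force and the opening at its end, in the units of the state.
- read_state(): the state, without advancing time (a new reading comes with each control period).
- get_image(name): name is "scene" or "top"; returns (picture, depth): 420x560x3 uint8, blue, green, red; 420x560 float32, mm along the optical axis (not along the pixel's ray), 0 where there is no reading.
- camera_params(name): a dict with "K" (3x3 intrinsics, pixels), "T" (4x4, takes a point from camera to world coordinates). Camera axes: x right, y up, looking along -z (the intrinsics and any distortion apply to the point x, -y, -z); pixel columns grow to the right and rows downward; lengths in mm; the calibration is good to about 2 mm. A picture is of the moment at which its call begins. camera_params takes no time and is no camera call.
- finish_job(): hands the job in, once; it reports no verdict.
The state is a dict: "clock": time; "qpos": joint angles; "qd": joint speeds; "tau": joint torques, N m; "eef_pos": TCP position; "tool_rot": TCP orientation; "force": force on the tool from outside, world axes, zero at the start; "torque": the same for the moment, N m; "width": finger opening in mm.
Only numpy, scipy, OpenCV 4.12 (cv2) and the standard library are available. Lean on these libraries where they do the work, as an engineer would, in place of code of your own. Each camera call takes 0.05 s, during which the arm holds its last target.

## Working session

There is one attempt and no reset: what is moved stays moved. The work goes in short steps, Python scripts to look and compute and a shell command to move; the robot and the scene stay as the last step left them, time stands still between calls to the robot, and variables do not carry over. Pictures are saved under pics/ and viewed, and the job is handed in when it is done.

```bash
ls; mkdir -p pics
cat > look.py <<'E'
import sys,cv2,numpy as np
from cell import *
n=sys.argv[1]
for c in ("scene","top"):
    im,d=get_image(c); p=camera_params(c)
    cv2.imwrite(f"pics/{c}_{n}.png",im); np.savez(f"{c}_{n}.npz",im=im,d=d,K=p["K"],T=p["T"])
    if n=="0": print(c,{k:np.round(v,3).tolist() if hasattr(v,'shape') or isinstance(v,list) else v for k,v in p.items()})
s=read_state(); print(s)
E
python3 look.py 0
```

```text
pics
scene {'K': [[431.547, 0.0, 281.162], [0.0, 431.547, 215.997], [0.0, 0.0, 1.0]], 'T': [[-0.817, -0.475, 0.328, 863.468], [0.577, -0.655, 0.488, 546.299], [-0.017, 0.588, 0.809, 1058.179], [0.0, 0.0, 0.0, 1.0]]}
top {'K': [[408.989, 0.0, 274.323], [0.0, 408.989, 207.341], [0.0, 0.0, 1.0]], 'T': [[0.029, 0.999, -0.044, 441.437], [-1.0, 0.029, -0.003, -20.448], [-0.002, 0.044, 0.999, 1226.252], [0.0, 0.0, 0.0, 1.0]]}
{'clock': 0.1, 'qpos': array([ 1.25018715,  0.62926892,  0.03842535,  1.51824559, -0.02700366,
        0.99632287, -0.0200168 ]), 'qd': array([-0.00059926, -0.00235794, -0.00180864, -0.00269946, -0.00051207,
       -0.00111856,  0.00025534]), 'tau': array([ 2.46505944e-03, -5.64524388e+01,  1.23043433e+00, -1.93971598e+01,
        1.13411323e-02,  5.39133835e-03,  4.27887051e-05]), 'eef_pos': array([ 163.8169332 , -628.75141644,  403.87770192]), 'tool_rot': array([-3.13986512e+00,  3.52914449e-06,  2.54806601e-01]), 'force': array([-0.47768568,  0.22142399, -0.57254703]), 'torque': array([-0.04272977,  0.00355574, -0.03570151]), 'width': 85.41205675372915}
```

View pics/scene_0.png

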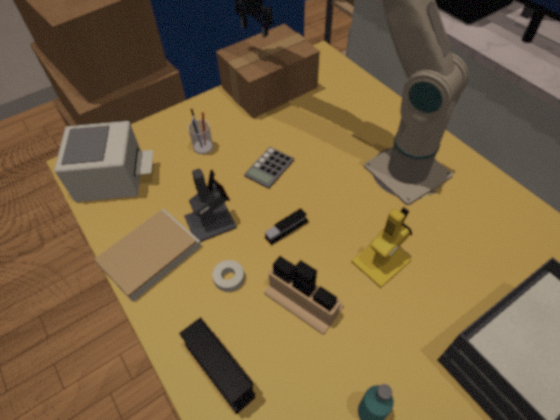

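View pics/top_0.png

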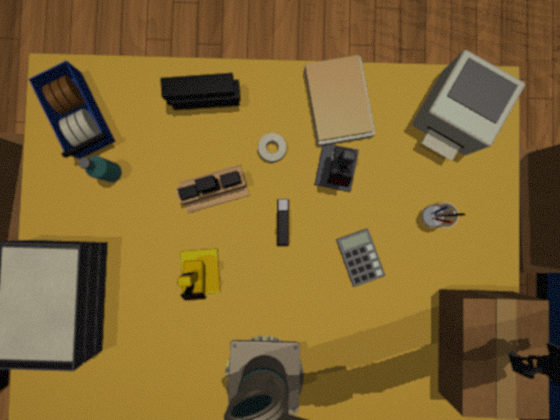

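```bash
cat > h.py <<'E'
import cv2,numpy as np
def load(c,n):
    z=np.load(f"{c}_{n}.npz"); return z["im"],z["d"],z["K"],z["T"]
def cloud(c,n):
    im,d,K,T=load(c,n); v,u=np.mgrid[:d.shape[0],:d.shape[1]]
    P=np.stack([(u-K[0,2])/K[0,0]*d,-(v-K[1,2])/K[1,1]*d,-d,np.ones_like(d)],-1)@T.T
    P=P[...,:3]; P[d==0]=np.nan; return im,P
def ray(c,n,u,v,z):
    im,d,K,T=load(c,n); r=T[:3,:3]@np.array([(u-K[0,2])/K[0,0],-(v-K[1,2])/K[1,1],-1]); o=T[:3,3]
    return o+r*(z-o[2])/r[2]
def proj(c,n,p):
    im,d,K,T=load(c,n); q=np.linalg.inv(T)@np.r_[p,1]; return K[0,0]*q[0]/-q[2]+K[0,2],K[1,1]*q[1]/q[2]+K[1,2]
E
python3 - <<'E'
from h import *
for c,b in (("top",(165,120,375,230)),("scene",(160,150,360,340))):
    im,P=cloud(c,"0"); x0,y0,x1,y1=b
    z=P[...,2]; print(c,np.nanmedian(z[b[1]:b[3],b[0]:b[2]]))
    s=min(780/(x1-x0),580/(y1-y0)); A=cv2.resize(im[y0:y1,x0:x1],None,fx=s,fy=s,interpolation=cv2.INTER_CUBIC)
    A=np.clip(A.astype(float)*1.6,0,255).astype(np.uint8); print(s)
    cv2.imwrite(f"pics/{c}_0c.png",A)
    zz=np.clip(np.nan_to_num(z[y0:y1,x0:x1])/250*255,0,255).astype(np.uint8)
    cv2.imwrite(f"pics/{c}_0z.png",cv2.applyColorMap(cv2.resize(zz,None,fx=s,fy=s,interpolation=cv2.INTER_NEAREST),cv2.COLORMAP_JET))
E
```

```text
top 1.543408794292418
3.7142857142857144
scene 2.675264360350411
3.0526315789473686
```

View pics/top_0c.png

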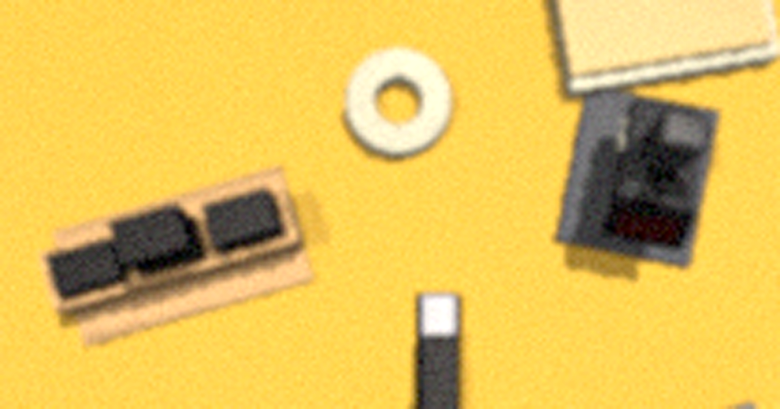

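View pics/top_0z.png

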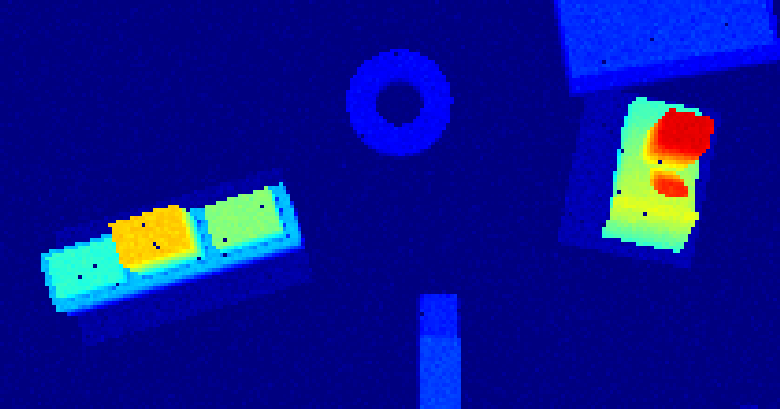

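View pics/scene_0c.png

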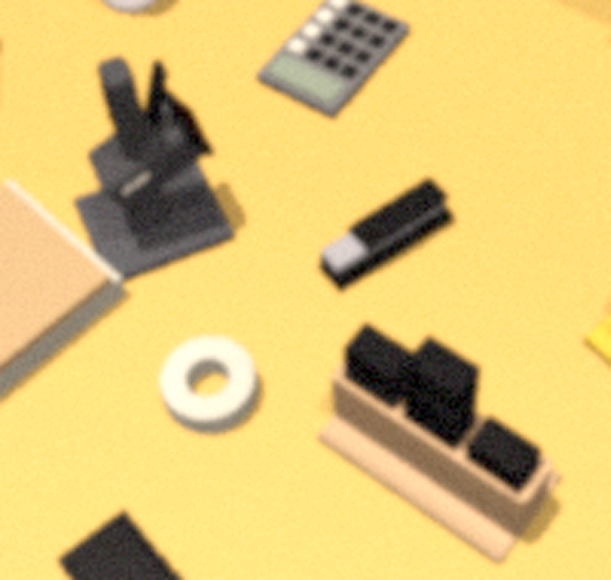

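View pics/scene_0z.png

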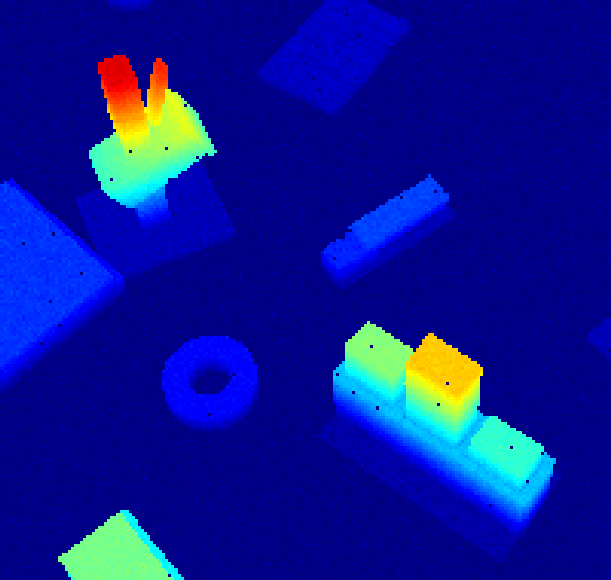

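```bash
cat > meas.py <<'E'
from h import *
import sys
n=sys.argv[1]
def rect(P,reg,zr,name):
    x0,x1,y0,y1=reg; m=(P[...,2]>zr[0])&(P[...,2]<zr[1])&(P[...,0]>x0)&(P[...,0]<x1)&(P[...,1]>y0)&(P[...,1]<y1)
    m=m.astype(np.uint8)
    k,l,s,_=cv2.connectedComponentsWithStats(m)
    for i in range(1,k):
        if s[i,4]<12: continue
        q=P[l==i]; r=cv2.minAreaRect(q[:,:2].astype(np.float32)); print(name,"n",s[i,4],"c",np.round(r[0],1),"size",np.round(r[1],1),"ang",round(r[2],1),"mean",np.round(q.mean(0),1))
for c in ("top","scene"):
    im,P=cloud(c,n)
    R=(380,720,-50,350)
    rect(P,R,(160,175),c+" tall")
    rect(P,R,(120,131),c+" mid")
    rect(P,R,(98,110),c+" low")
    rect(P,R,(72,84),c+" walls")
    S=(430,720,-300,-100)
    rect(P,S,(219,232),c+" grip")
    rect(P,S,(200,219),c+" trig")
    rect(P,S,(4,40),c+" foot")
    rect(P,S,(85,165),c+" head")
E
python3 meas.py 0
```

```text
top tall n 242 c [547.  166.1] size [32.4 49.9] ang 18.3 mean [546.6 165.4 168.1]
top mid n 216 c [565.8 107.1] size [32.3 49.5] ang 17.9 mean [565.5 107.  126.5]
top low n 213 c [527.6 224.7] size [31.7 50.7] ang 18.2 mean [527.4 224.5 104.3]
top walls n 309 c [546.5 166. ] size [ 46.2 194.1] ang 18.0 mean [539.2 160.1  78.3]
top grip n 133 c [ 621.5 -197.8] size [34.1 24.6] ang 82.0 mean [ 620.9 -197.6  224.7]
top trig n 24 c [ 610.6 -193.4] size [31.2  8.3] ang 63.0 mean [ 611.2 -192.3  210.1]
top trig n 33 c [ 585.2 -192.6] size [18.6 10.8] ang 88.5 mean [ 584.6 -191.6  208.7]
top foot n 1052 c [ 633.7 -216.4] size [171.9 164.2] ang 0.2 mean [ 643.5 -189.5   16.9]
top foot n 29 c [ 436.6 -283.6] size [31.4 11.6] ang 85.2 mean [ 434.9 -285.3   12.9]
top head n 608 c [ 609.6 -196.2] size [ 59.6 107.2] ang 80.3 mean [ 597.  -188.2  129.6]
scene tall n 298 c [546.9 167. ] size [34.2 50.6] ang 16.6 mean [547.3 168.4 168.8]
scene mid n 244 c [565.1 107.5] size [33.6 51.4] ang 17.9 mean [566.5 108.7 126.9]
scene mid n 48 c [555.  177.2] size [25.  55.7] ang 48.1 mean [555.2 176.8 125.4]
[... 169 characters left out ...]
e low n 277 c [527.3 225.9] size [34.1 50.2] ang 18.1 mean [528.2 226.6 105.1]
scene walls n 469 c [546.8 166.6] size [ 48.3 194.6] ang 18.3 mean [553.2 186.1  78.7]
scene grip n 102 c [ 620.3 -196.7] size [37.3 25.7] ang 78.2 mean [ 621.5 -194.9  224.8]
scene trig n 34 c [ 584.1 -192. ] size [21.3 11.7] ang 60.9 mean [ 584.9 -189.7  207.1]
scene trig n 61 c [ 627.5 -189.4] size [17.6 34.7] ang 41.2 mean [ 624.9 -185.7  208.8]
scene foot n 32 c [ 435.3 -281.5] size [ 9.3 35.9] ang 0.6 mean [ 435.  -282.9   11.2]
scene foot n 1269 c [ 631.5 -214.9] size [167.1 174.7] ang 89.5 mean [ 634.7 -184.4   15.6]
scene head n 818 c [ 608.9 -192.8] size [ 59.6 107.4] ang 79.7 mean [ 612.9 -182.   125. ]
```

Run:
```python
from h import *
f=lambda u,v:(u/3.714+165,v/3.714+120)
for z in (8,):
  pts=[ray("top","0",*f(u,v),z) for u,v in ((557,240),(690,266),(718,112),(583,93))]
  print(np.round(pts,1)); p=np.array(pts)
  for a,b in ((0,1),(1,2),(2,3),(3,0)): e=p[b]-p[a]; print(np.hypot(*e[:2]),np.degrees(np.arctan2(e[1],e[0])))
for c in("top","scene"):
  im,P=cloud(c,"0"); f_=im.astype(int)
  reg=(P[...,0]>500)&(P[...,0]<700)&(P[...,1]>-280)&(P[...,1]<-120)&(P[...,2]>60)
  red=reg&(f_[...,2]-f_[...,0]>18)&(f_[...,2]-f_[...,1]>18)
  k,l,s,cc=cv2.connectedComponentsWithStats(red.astype(np.uint8))
  for i in range(1,k):
    if s[i,4]>20:
      q=P[l==i]; print(c,s[i],cc[i],q.mean(0),np.median(q,0))
      u,S,vt=np.linalg.svd(q-q.mean(0)); print(vt,S/np.sqrt(len(q)))
  # head top plane & sides
  hp=reg&(P[...,2]<160)&(P[...,2]>85)
  q=P[hp]
  # edges: project on scanner axes
  th=np.radians(-9.5); a=np.c_[q[:,:2]@[np.cos(th),np.sin(th)],q[:,:2]@[-np.sin(th),np.cos(th)],q[:,2]]
  print(c,"along",np.percentile(a[:,0],[0.5,99.5]),"across",np.percentile(a[:,1],[.5,99.5]))
```

```text
[[ 566.7 -135.6    8. ]
 [ 548.9 -243.     8. ]
 [ 674.2 -263.     8. ]
 [ 686.5 -153.7    8. ]]
108.84039265988477 -99.43678480580748
126.89397043639393 -9.046442258052119
109.99552606881029 83.58058722633776
121.1153928218872 171.44652892388066
top [331 178  12   6  28] [337.07142857 180.85714286] [ 566.39086393 -183.68721736  126.93551455] [ 566.21447257 -183.79112548  124.34679967]
[[-0.13835574  0.7643363  -0.62979974]
 [ 0.38243138  0.62782425  0.67792548]
 [-0.9135666   0.1470603   0.37916928]] [9.12792425 6.16840067 1.11711747]
top along [580.21909833 686.87052056] across [-121.73317092  -63.13775466]
scene [192 168  15  17  33] [200.33333333 173.75757576] [ 614.71579285 -195.85964472  217.00971243] [ 612.58154152 -195.17857973  223.31408465]
[[-0.22088229  0.75495408 -0.61745878]
 [-0.40652683  0.50420879  0.76191169]
 [ 0.88653649  0.41930636  0.19553829]] [16.40526754  8.87134722  5.10073219]
scene [210 169  21  32  69] [220.13043478 184.26086957] [ 568.55823016 -190.08561437  147.37230848] [ 566.41264203 -191.60138272  132.59684754]
[[-0.24053887  0.08562468 -0.96685545]
 [-0.12353162 -0.99070203 -0.05700375]
 [-0.96274659  0.1057256   0.2488797 ]] [39.17908217 15.99306601  2.90046965]
scene along [579.27008385 685.35671008] across [-118.23674679  -61.46334315]
```

Run:
```python
from h import *
G=np.array([621.2,-197.5])
# yaw estimate: PCA of across edges of front face
Q=[]
for c in("top","scene"):
  im,P=cloud(c,"0")
  m=(np.abs(P[...,0]-610)<80)&(np.abs(P[...,1]+195)<70)&(P[...,2]>60)&(P[...,2]<165)
  q=P[m]
  th=np.radians(-9); ax=np.array([np.cos(th),np.sin(th)]);ay=np.array([-ax[1],ax[0]])
  a=np.c_[(q[:,:2]-G)@ax,(q[:,:2]-G)@ay,q[:,2]]
  # pts near the front face
  for lo,hi in((-75,-60),(-60,-50),(-50,-40),(-40,-30),(-30,0),(0,20),(20,40),(40,60)):
    s=a[(a[:,0]>lo)&(a[:,0]<hi)&(np.abs(a[:,1])<25)]
    print(c,lo,hi,len(s),np.round(np.median(s,0),1) if len(s) else "", np.round([s[:,2].min(),s[:,2].max()],1) if len(s) else "")
  # candidate face: points with residual to plane normal (-.906,0,.423)
  d=a@np.array([-.906,0,.423]); f=d>np.percentile(d,99)-5
  # ransac-like trimmed fit
  F=a[f]
  for _ in range(5):
    mu=F.mean(0);u,S,vt=np.linalg.svd(F-mu); n=vt[2]*np.sign(-vt[2,0]); r=(a-mu)@n; F=a[np.abs(r)<2.5]
  print(c,"face",len(F),mu.round(1),n.round(3),"ext y",np.percentile(F[:,1],[1,99]).round(1),"z",np.percentile(F[:,2],[1,99]).round(1),"x",np.percentile(F[:,0],[1,99]).round(1), "elev",np.degrees(np.arcsin(n[2])),"yawoff",np.degrees(np.arctan2(-n[1],-n[0])))
```

```text
top -75 -60 45 [-62.6   0.7 113.1] [102.5 120.5]
top -60 -50 89 [-5.490e+01  1.000e-01  1.297e+02] [117.  142.6]
top -50 -40 78 [-45.8  -0.2 147.3] [138.2 152.5]
top -40 -30 59 [-35.    1.4 142.8] [136.7 147.4]
top -30 0 115 [-14.   11.  136.4] [123.1 163.1]
top 0 20 34 [  9.1  19.  122.8] [114.8 163.8]
top 20 40 60 [ 32.4  13.4 111. ] [105.6 118.1]
top 40 60 12 [ 41.4   4.4 105.5] [103.6 108.8]
top face 223 [-5.450e+01 -1.000e-01  1.301e+02] [-0.909  0.011  0.416] ext y [-28.5  29.3] z [105.3 151.4] x [-65.2 -43.4] elev 24.606598177446582 yawoff -0.7010836789670839
scene -75 -60 18 [-63.8  -3.5 115.3] [106.3 123.2]
scene -60 -50 32 [-54.7   1.9 134.5] [123.4 143.6]
scene -50 -40 49 [-43.8   2.  149.1] [118.5 153.1]
scene -40 -30 45 [-35.3   7.5 142.8] [ 94.5 146.8]
scene -30 0 153 [-14.5  15.8 136.9] [ 60.9 164.7]
scene 0 20 131 [ 11.4  14.7 122.9] [ 60.8 164.7]
scene 20 40 119 [ 30.    5.3 111.8] [ 71.5 119.7]
scene 40 60 5 [ 40.5   8.9 106.1] [102.3 107.2]
scene face 101 [-54.1   6.4 133.8] [-0.897  0.032  0.442] ext y [-25.5  31.3] z [107.5 152.3] x [-66.7 -43.4] elev 26.218565459950703 yawoff -2.020125375786495
```

Run:
```python
from h import *
for c in("top","scene"):
  im,P=cloud(c,"0")
  # corridor heights, start->scanner and scanner->rack->
  def cor(a,b,w,name):
    a=np.array(a,float);b=np.array(b,float);L=np.linalg.norm(b-a);d=(b-a)/L;n=np.array([-d[1],d[0]])
    q=P[...,:2]-a; s=q@d;t=q@n
    out=[]
    for k in range(0,int(L)+40,40):
      m=(s>k-20)&(s<k+20)&(np.abs(t)<w); z=P[...,2][m]; z=z[np.isfinite(z)]; out.append(int(z.max()) if len(z) else -1)
    print(c,name,out)
  cor((164,-629),(614,-196),100,"start-scanner")
  cor((614,-196),(547,166),80,"scan-rack")
  cor((547,166),(390,-160),100,"rack-read")
  cor((547,166),(420,125),100,"tip")
```

```text
top start-scanner [399, 402, 168, 167, 165, 10, 8, 9, 148, 98, 22, 20, 8, 8, 146, 229, 230]
top scan-rack [230, 150, 16, 8, 41, 40, 10, 131, 131, 173, 173]
top rack-read [173, 170, 131, 6, 8, 53, 52, 48, 8, 7, 20]
top tip [173, 83, 6, 7, 18]
scene start-scanner [364, 371, 168, 167, 166, 9, 9, 95, 149, 98, 22, 22, 7, 6, 143, 229, 229]
scene scan-rack [229, 205, 20, 29, 42, 41, 8, 130, 131, 174, 174]
scene rack-read [174, 174, 130, 9, 10, 51, 52, 49, 8, 8, 20]
scene tip [174, 82, 9, 7, 19]
```

```bash
python3 -m jog '[0,0,-40,0,85, 60,-34,-66,-7,85, 95,-54,-66,-14,85, 130,-74,-66,-20,85, 165,-93,-66,-26,85, 200,-113,-66,-32,85, 235,-133,-66,-38,85, 270,-153,-66,-44,85, 305,-173,-66,-50,85, 340,-192,-66,-56,85, 375,-212,-66,-62,85, 410,-232,-66,-66,85, 445,-252,-66,-66,85, 480,-272,-66,-66,85, 515,-291,-66,-66,85, 541,-306,-66,-66,85, 541,-306,-66,-66,85, 541,-306,-66,-66,85, 541,-306,-66,-66,85]'
```

```text
clock: 1.68
eef_pos: [610.0, -196.8, 470.0]
tool_rot: [-3.14, 0.001, 1.407]
force: [0.6, 0.0, 0.6]
width: 85.1
```

```bash
python3 -m jog '[1,0,30,0,85, 1,0,55,0,85, 1,0,65,0,85, 1,0,65,0,85]' && python3 look.py 1 >/dev/null
python3 - <<'E'
from h import *
im,P=cloud("top","1")
A=cv2.resize(im[120:230,280:400],None,fx=5,fy=5,interpolation=cv2.INTER_CUBIC);A=np.clip(A*1.6,0,255).astype(np.uint8)
im,P=cloud("scene","1")
B=cv2.resize(im[110:250,150:290],None,fx=4,fy=4,interpolation=cv2.INTER_CUBIC);B=np.clip(B*1.6,0,255).astype(np.uint8)
cv2.imwrite("pics/t1.png",A);cv2.imwrite("pics/s1.png",B)
E
```

```text
clock: 2.02
eef_pos: [608.6, -197.3, 403.0]
tool_rot: [-3.135, 0.0, 1.404]
force: [-0.4, -0.0, 0.2]
width: 84.8
```

View pics/s1.png

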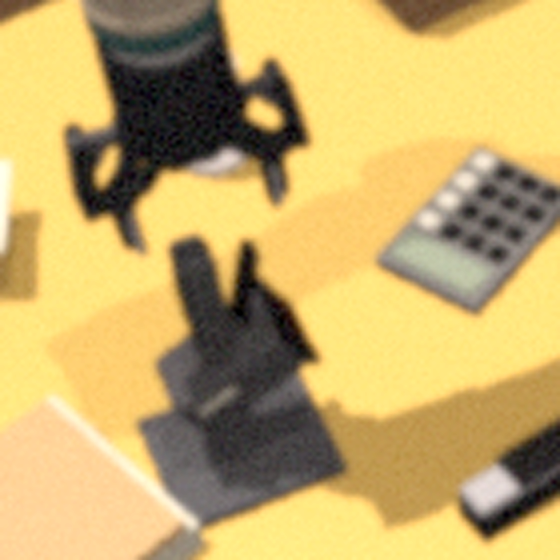

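```bash
python3 -m jog '[0,0,20,0,85, 0,0,40,0,85, 0,0,54,0,85, 0,0,54,0,85]' && python3 look.py 2 >/dev/null
python3 - <<'E'
from h import *
im,P=cloud("scene","2")
B=cv2.resize(im[110:250,150:290],None,fx=4,fy=4,interpolation=cv2.INTER_CUBIC);B=np.clip(B*1.6,0,255).astype(np.uint8)
cv2.imwrite("pics/s2.png",B)
E
```

```text
clock: 2.45
eef_pos: [609.8, -196.1, 350.7]
tool_rot: [-3.139, 0.0, 1.406]
force: [-0.2, -0.6, -0.5]
width: 84.7
```

View pics/s2.png

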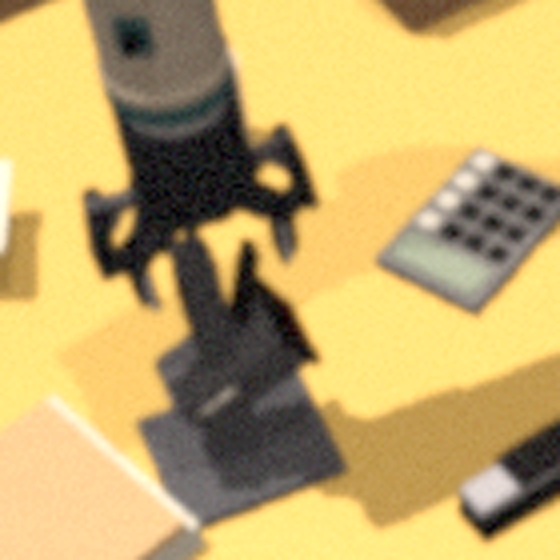

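```bash
python3 -m jog '[0,4.5,0,0,85, 0,4.5,0,0,60, 0,4.5,0,0,50, 0,4.5,0,0,45, 0,4.5,0,0,40, 0,4.5,0,0,37, 0,4.5,0,0,37, 0,4.5,0,0,37, 0,4.5,0,0,37, 0,4.5,0,0,37]'; python3 look.py 3 | tail -1;  python3 - <<'E'
from h import *
im,P=cloud("scene","3")
B=cv2.resize(im[110:250,150:290],None,fx=4,fy=4,interpolation=cv2.INTER_CUBIC);B=np.clip(B*1.6,0,255).astype(np.uint8)
cv2.imwrite("pics/s3.png",B)
E
```

```text
clock: 3.38
eef_pos: [615.9, -196.6, 353.1]
tool_rot: [3.138, 0.0, 1.406]
force: [2.5, 0.5, 6.1]
width: 38.6
        5.36463072e-02, -3.64682106e-01,  2.02669334e-01]), 'eef_pos': array([ 615.90807315, -196.54884094,  353.07780413]), 'tool_rot': array([3.13771238e+00, 2.14974851e-04, 1.40605047e+00]), 'force': array([ 1.76677327, -0.39558184,  5.44453606]), 'torque': array([ 0.00217017,  0.60655651, -0.18206842]), 'width': 38.9005261006507}
```

View pics/s3.png

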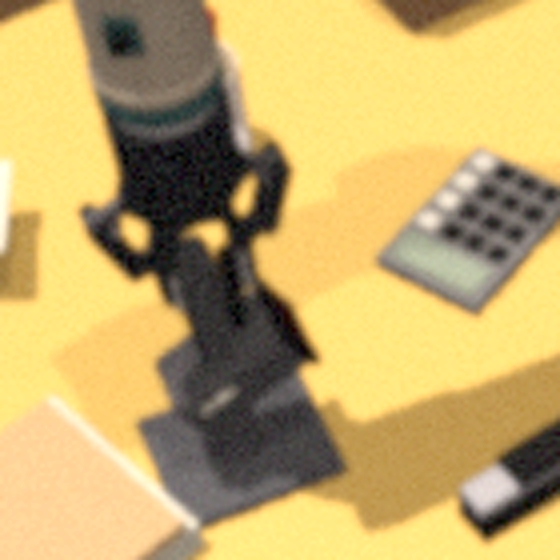

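```bash
python3 -m jog '[0,4,0,0,85, 0,1,0,0,85, 0,0,0,0,85, 0,0,0,0,85, 0,0,0,0,85, 0,0,-20,0,85, 0,0,-50,0,85, 0,0,-90,0,85, 0,0,-125,0,85, 0,0,-125,0,85]'; python3 look.py 4 >/dev/null; python3 meas.py 4
```

```text
clock: 4.32
eef_pos: [617.0, -196.2, 485.4]
tool_rot: [3.126, 0.001, 1.407]
force: [1.4, -0.1, 1.0]
width: 85.1
top tall n 242 c [546.9 166. ] size [32.5 49.8] ang 17.6 mean [546.4 165.6 168.3]
top mid n 219 c [565.9 106.9] size [32.6 49.3] ang 17.4 mean [565.5 106.8 126.3]
top low n 219 c [527.7 224.5] size [32.2 49.9] ang 17.7 mean [527.4 224.1 104.5]
top walls n 312 c [546.2 166.3] size [ 46.5 194.5] ang 17.9 mean [539.3 160.   78.3]
top grip n 99 c [ 621.8 -193.4] size [24. 26.] ang 79.3 mean [ 621.6 -193.2  224.4]
top trig n 18 c [ 610.2 -191.3] size [26.   4.8] ang 65.5 mean [ 610.6 -190.8  210.7]
top trig n 34 c [ 584.9 -191.2] size [19.2 10. ] ang 86.9 mean [ 584.5 -191.   208.8]
top foot n 847 c [ 631.2 -189.6] size [176.8 114.1] ang 0.2 mean [ 633.6 -173.3   15.7]
top foot n 26 c [ 434.2 -282.1] size [ 8.9 27.9] ang 1.2 mean [ 434.8 -284.9   13.8]
top head n 570 c [ 609.9 -196. ] size [ 59.4 107.5] ang 80.1 mean [ 597.4 -186.2  129.2]
scene tall n 299 c [545.9 166.9] size [33.6 50.9] ang 16.3 mean [547.3 168.3 168.8]
scene mid n 246 c [565.4 108.1] size [33.2 50.8] ang 17.1
[... 277 characters left out ...]
 low n 279 c [526.9 225.5] size [34.5 50.1] ang 13.6 mean [528.  226.8 104.9]
scene walls n 474 c [546.2 166.3] size [ 48.5 195.6] ang 17.7 mean [553.6 185.3  78.6]
scene grip n 104 c [ 621.  -196.2] size [34.7 25.4] ang 82.1 mean [ 621.5 -194.6  224.8]
scene trig n 33 c [ 584.4 -189.9] size [20.3 11.1] ang 86.1 mean [ 585.2 -189.   208.2]
scene trig n 58 c [ 627.3 -191.2] size [19.5 35.6] ang 40.1 mean [ 625.  -185.7  208.8]
scene foot n 36 c [ 435.6 -280.1] size [15.4 34.1] ang 15.9 mean [ 436.7 -281.3   11.2]
scene foot n 1273 c [ 632.4 -210.1] size [172.3 173. ] ang 89.6 mean [ 635.3 -184.6   15.5]
scene head n 823 c [ 608.8 -194.3] size [ 60.6 107.1] ang 79.2 mean [ 612.9 -182.1  124.9]
```

```bash
python3 -m jog '[0,0,0,0,85, 0,0,0,0,85, 0,0,0,0,85]'
```

```text
clock: 4.67
eef_pos: [614.7, -196.3, 475.2]
tool_rot: [-3.139, -0.0, 1.407]
force: [-0.2, 0.9, 0.1]
width: 84.9
```

```bash
python3 -m jog '[28,-10,0,6,85, 61,-22,0,13,85, 96,-35,0,20,85, 131,-48,0,27,85, 166,-60,0,34,85, 201,-73,0,41,85, 236,-86,20,48,85, 271,-99,50,55,85, 306,-111,80,62.7,85, 335,-122,100,62.7,85, 346.7,-126,120,62.7,85, 346.7,-126,120,62.7,85, 346.7,-126,120,62.7,85, 346.7,-126,120,62.7,85]'; python3 look.py 5 >/dev/null
python3 - <<'E'
from h import *
im,P=cloud("scene","5")
B=cv2.resize(im[170:350,230:380],None,fx=3.2,fy=3.2,interpolation=cv2.INTER_CUBIC);B=np.clip(B*1.6,0,255).astype(np.uint8)
cv2.imwrite("pics/s5.png",B)
E
```

```text
clock: 5.83
eef_pos: [547.6, 165.5, 356.5]
tool_rot: [3.141, 0.001, 0.312]
force: [-0.2, -0.7, 0.2]
width: 85.2
```

View pics/s5.png

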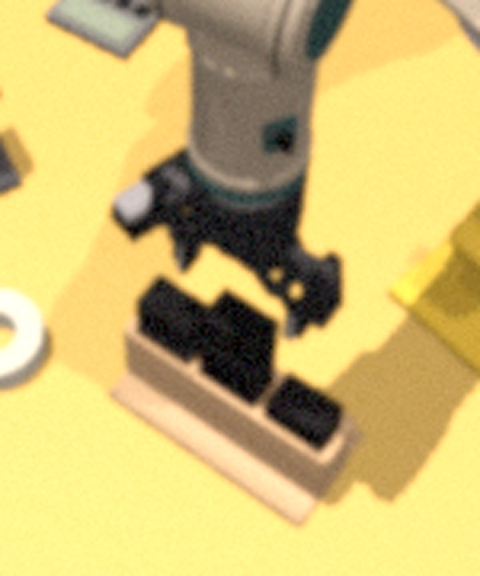

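```bash
python3 -m jog '[-0.5,-0.9,20,0,85, -0.5,-0.9,40,0,85, -0.5,-0.9,56,0,85, -0.5,-0.9,56,0,85, -0.5,-0.9,56,0,62, -0.5,-0.9,56,0,52, -0.5,-0.9,56,0,42, -0.5,-0.9,56,0,40, -0.5,-0.9,56,0,40, -0.5,-0.9,56,0,40, -0.5,-0.9,56,0,40]'; python3 look.py 6 >/dev/null
python3 - <<'E'
from h import *
im,P=cloud("scene","6")
B=cv2.resize(im[170:350,230:380],None,fx=3.2,fy=3.2,interpolation=cv2.INTER_CUBIC);B=np.clip(B*1.6,0,255).astype(np.uint8)
cv2.imwrite("pics/s6.png",B)
E
```

```text
clock: 6.85
eef_pos: [547.3, 166.9, 302.4]
tool_rot: [3.141, -0.003, 0.312]
force: [-0.4, -1.0, 7.0]
width: 49.3
```

View pics/s6.png

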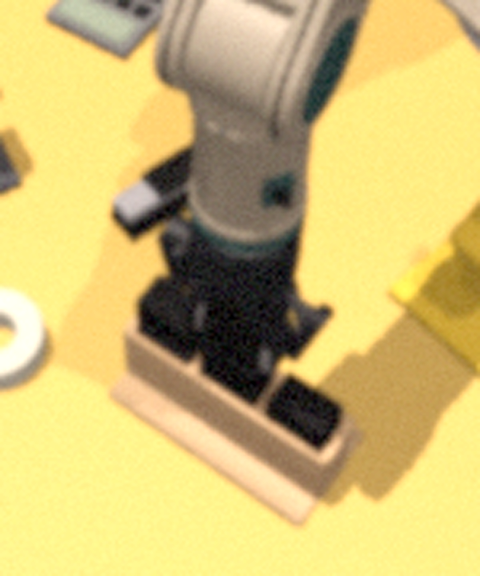

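```bash
python3 -m jog '[0,0,-10,0,40, 0,0,-25,0,40, 0,0,-45,0,40, 0,0,-58,0,40, 0,0,-58,0,40, 0,0,-58,0,40]'; python3 look.py 7 |tail -1
python3 - <<'E'
from h import *
im,P=cloud("scene","7")
B=cv2.resize(im[150:350,230:380],None,fx=2.9,fy=2.9,interpolation=cv2.INTER_CUBIC);B=np.clip(B*1.6,0,255).astype(np.uint8)
cv2.imwrite("pics/s7.png",B)
E
```

```text
clock: 7.45
eef_pos: [546.4, 167.2, 359.6]
tool_rot: [-3.141, -0.002, 0.313]
force: [-0.3, -0.1, -0.7]
width: 49.2
        2.58338987e-04,  3.99962068e-01,  1.77530613e-02]), 'eef_pos': array([546.08461183, 166.97640536, 358.14224134]), 'tool_rot': array([-3.14155498e+00,  9.52244129e-04,  3.12477135e-01]), 'force': array([ 1.79906135,  1.39463972, -1.00444562]), 'torque': array([ 0.08964053, -0.21765332, -0.06471179]), 'width': 49.12688526072936}
```

View pics/s7.png

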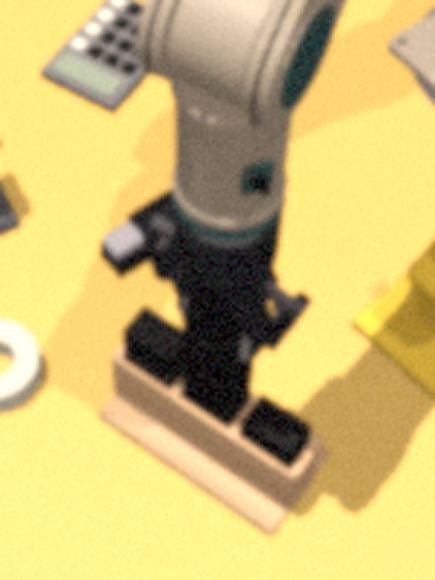

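```bash
python3 -m jog '[-2,0,0,0,40, -7,0,-1,0,40, -13,0,-1,0,40, -18,0,-1,0,40, -24,0,-1,0,40, -30,0,-0.5,0,40, -35,0,0,0,40, -41,0,1,0,40, -46,0,2,0,40, -52,0,3.5,0,40, -57,0,5,0,40, -62,0,7,0,40, -67.5,0,9,0,40, -67.5,0,9,0,40]'; python3 look.py 8 |tail -1
python3 - <<'E'
from h import *
im,P=cloud("scene","8")
B=cv2.resize(im[150:350,230:380],None,fx=2.9,fy=2.9,interpolation=cv2.INTER_CUBIC);B=np.clip(B*1.6,0,255).astype(np.uint8)
cv2.imwrite("pics/s8.png",B)
E
```

```text
clock: 8.72
eef_pos: [481.4, 146.0, 349.6]
tool_rot: [3.142, 0.001, 0.312]
force: [3.0, 0.0, 3.2]
width: 49.3
       -1.88842993e-01,  1.17333602e+00,  2.34523887e-02]), 'eef_pos': array([481.78535162, 146.10199819, 349.64543518]), 'tool_rot': array([3.14147670e+00, 1.28884775e-03, 3.12325615e-01]), 'force': array([1.38313156, 0.54068796, 3.55484392]), 'torque': array([ 0.11811342, -0.89798265,  0.00286312]), 'width': 49.52799989331741}
```

View pics/s8.png

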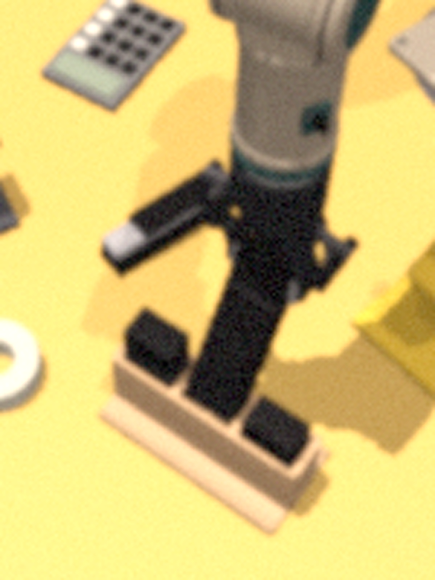

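```bash
python3 -m jog '[-5,0,2.4,0,40, -10,0,5,0,40, -15,0,7.7,0,40, -20,0,10.5,0,40, -24.5,0,13.6,0,40, -29,0,17,0,40, -33,0,20.4,0,40, -37.5,0,24,0,40, -41.5,0,28,0,40, -45,0,32,0,40, -49,0,36,0,40, -52.5,0,40.5,0,40, -56,0,45,0,40, -59,0,50,0,40, -61,0,54,0,40, -61,0,54,0,40]'; python3 look.py 9 |tail -1
python3 - <<'E'
from h import *
im,P=cloud("scene","9")
B=cv2.resize(im[150:350,230:380],None,fx=2.9,fy=2.9,interpolation=cv2.INTER_CUBIC);B=np.clip(B*1.6,0,255).astype(np.uint8)
cv2.imwrite("pics/s9.png",B)
E
```

```text
clock: 10.15
eef_pos: [422.6, 127.0, 294.8]
tool_rot: [3.141, 0.004, 0.312]
force: [-0.2, -0.5, 6.0]
width: 49.3
       -2.33484810e-02,  3.32081756e-01,  2.65136798e-02]), 'eef_pos': array([422.79277625, 127.07975025, 295.11055109]), 'tool_rot': array([3.14136936, 0.00440247, 0.3123786 ]), 'force': array([ 0.03391716, -0.3425085 ,  2.85427756]), 'torque': array([ 0.09606718, -0.35467029, -0.07969372]), 'width': 49.58677170156253}
```

View pics/s9.png

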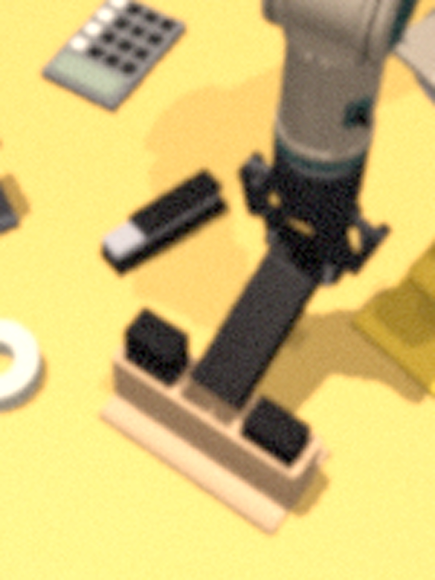

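```bash
python3 -m jog '[0,0,-20,0,40, 0,0,-50,0,40, 0,0,-80,0,40, 0,0,-95,0,40, 0,0,-95,0,40, 0,0,-95,0,40]'; python3 look.py 10 >/dev/null
cat > box.py <<'E'
from h import *
import sys
from cell import read_state
n=sys.argv[1]; s=read_state(); p=s["eef_pos"]; yaw=s["tool_rot"][2]
tx=np.array([np.cos(yaw),np.sin(yaw),0]); ty=np.array([np.sin(yaw),-np.cos(yaw),0]); up=np.array([0,0,1])
print("tcp",p.round(1),"rot",s["tool_rot"].round(4),"F",s["force"].round(1),"w",s["width"],"t",s["clock"])
for c in("top","scene"):
  im,P=cloud(c,n)
  a=np.stack([(P-p)@tx,(P-p)@ty,(P-p)@up],-1)
  m=(a[...,0]>25)&(a[...,0]<160)&(np.abs(a[...,1])<32)&(a[...,2]<-110)&(a[...,2]>-260)
  F=a[m]
  if len(F)<30: print(c,"few",len(F)); continue
  # upper face: normal (sin65.., cos)
  F=F[(F@[.423,0,.906])>np.percentile(F@[.423,0,.906],90)-8]
  for _ in range(8):
    mu=np.median(F,0) if _==0 else F.mean(0);u,S,vt=np.linalg.svd(F-mu,full_matrices=False); nn=vt[2]*np.sign(vt[2,2]); r=(a-mu)@nn; F=a[m&(np.abs(r)<2.5)]
  th=np.degrees(np.arctan2(nn[2],nn[0])); print(c,"upper face n",nn.round(3),"tilt from vert",round(th,1),"N",len(F),"mu",mu.round(1),"y ext",np.percentile(F[:,1],[1,50,99]).round(1))
  ax=np.array([np.sin(np.radians(th)),0,-np.cos(np.radians(th))])
  t=F@ax; e=np.percentile(t,[1,99.5]); 
  end=mu+ax*(e[1]-mu@ax); end[1]=0; lab=end-16*nn
  print("  label tool-rel",lab.round(1),"world",(p+lab[0]*tx+lab[1]*ty+lab[2]*up).round(1),"edge width rows",e.round(1))
  g=im[m]
E
python3 box.py 10;python3 - <<'E'
from h import *
im,P=cloud("scene","10")
B=cv2.resize(im[130:330,230:400],None,fx=2.9,fy=2.9,interpolation=cv2.INTER_CUBIC);B=np.clip(B*1.6,0,255).astype(np.uint8)
cv2.imwrite("pics/s10.png",B)
E
```

```text
clock: 10.75
eef_pos: [423.0, 127.2, 390.2]
tool_rot: [3.141, 0.003, 0.312]
force: [-0.8, -0.2, -1.7]
width: 49.2
tcp [423.  127.1 389.2] rot [3.1414 0.0049 0.3124] F [ 0.2  1.5 -1.5] w 49.64971345596929 t 10.85
top upper face n [0.444 0.008 0.896] tilt from vert 63.6 N 606 mu [  89.1    4.  -170.3] y ext [-23.8   5.1  24.8]
  label tool-rel [ 1.299e+02 -1.000e-01 -2.084e+02] world [546.5 167.2 180.8] edge width rows [ 87.4 208.9]
scene upper face n [ 0.443 -0.002  0.897] tilt from vert 63.7 N 992 mu [  81.9   -1.3 -165.2] y ext [-25.6  -1.4  23.5]
  label tool-rel [ 129.8    0.  -206.7] world [546.5 167.  182.5] edge width rows [ 84.4 207.9]
```

View pics/s10.png

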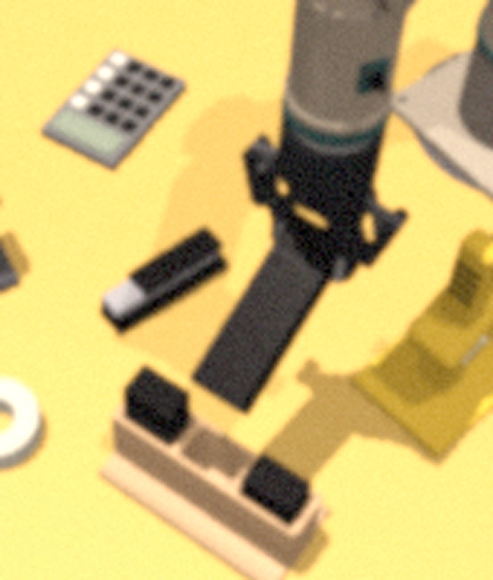

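```bash
python3 -m jog '[-5,10,0,2,40, -15,30,0,5,40, -26,55,0,9,40, -38,80,2,13,40, -50,105,4,17,40, -62,130,7,21,40, -74,155,10,25,40, -85,178,13,27.3,40, -95,200,16,27.3,40, -104,220,19,27.3,40, -112,237,22,27.3,40, -118,250,25,27.3,40, -122,258,27,27.3,40, -123,260.4,27.3,27.3,40, -123,260.4,27.3,27.3,40, -123,260.4,27.3,27.3,40, -123,260.4,27.3,27.3,40]'; python3 look.py 11 >/dev/null; python3 box.py 11;python3 - <<'E'
from h import *
im,P=cloud("scene","11")
B=cv2.resize(im[90:290,170:370],None,fx=2.9,fy=2.9,interpolation=cv2.INTER_CUBIC);B=np.clip(B*1.6,0,255).astype(np.uint8)
cv2.imwrite("pics/s11.png",B)
im,P=cloud("top","11")
B=cv2.resize(im[120:320,230:430],None,fx=2.9,fy=2.9,interpolation=cv2.INTER_CUBIC);B=np.clip(B*1.6,0,255).astype(np.uint8)
cv2.imwrite("pics/t11.png",B)
E
```

```text
clock: 12.27
eef_pos: [387.3, -157.2, 363.4]
tool_rot: [-3.141, 0.0, -0.163]
force: [-0.2, -0.0, -0.8]
width: 49.2
tcp [ 387.3 -157.2  363.5] rot [-3.1413e+00 -1.0000e-04 -1.6250e-01] F [ 0.5 -0.1 -1.5] w 49.55266589556888 t 12.3667
top upper face n [0.439 0.004 0.898] tilt from vert 64.0 N 666 mu [  86.8   -1.7 -168.6] y ext [-24.6  -2.7  24.4]
  label tool-rel [ 1.311e+02 -1.000e-01 -2.081e+02] world [ 516.7 -178.4  155.4] edge width rows [ 86.7 209.2]
scene upper face n [0.44  0.018 0.898] tilt from vert 63.9 N 568 mu [  80.5   -0.6 -165.5] y ext [-26.2  -0.4  25. ]
  label tool-rel [ 129.1   -0.3 -207.2] world [ 514.8 -177.8  156.4] edge width rows [ 84.9 207.1]
```

View pics/s11.png

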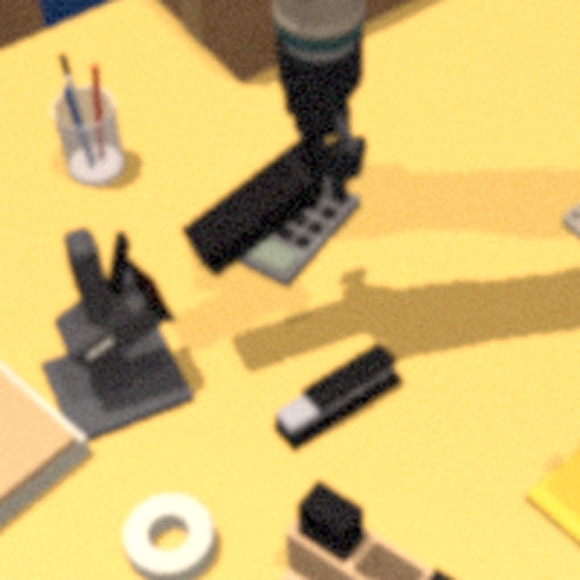

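View pics/t11.png

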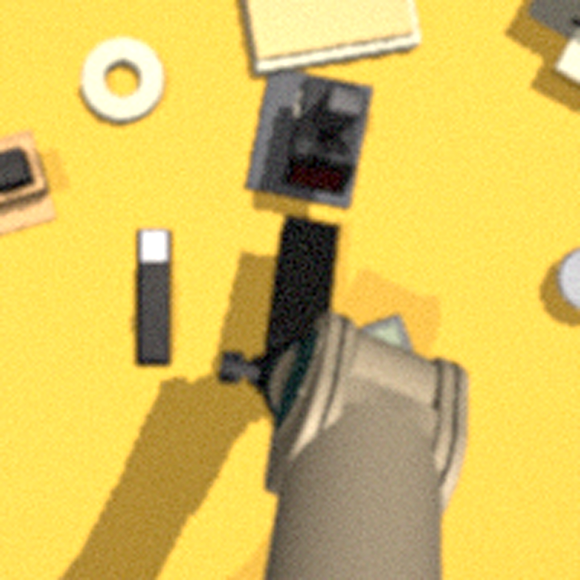

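```bash
python3 -m jog '[-1.4,1.8,1.4,0,40, -1.4,1.8,1.4,0,40, -1.4,1.8,1.4,0,40, -1.4,1.8,1.4,0,40, -1.4,1.8,1.4,0,40, -1.4,1.8,1.4,0,40]'; python3 look.py 12 |tail -3; python3 box.py 12; python3 meas.py 12 | grep -E "top (mid|low|trig)"
python3 - <<'E'
from h import *
a,_=cloud("scene","0")[0],0
d=cv2.absdiff(load("scene","0")[0],load("scene","12")[0]).max(2); cv2.imwrite("pics/diff12.png",np.clip(d*3.0,0,255).astype(np.uint8))
E
```

```text
clock: 12.87
eef_pos: [385.5, -159.6, 362.0]
tool_rot: [-3.142, -0.0, -0.164]
force: [0.2, 0.3, -0.3]
width: 49.2
        0.58644423, -1.35678872]), 'qd': array([ 0.00043615,  0.00049491, -0.00175956, -0.00057167, -0.00166193,
        0.00065905, -0.00106404]), 'tau': array([-9.33090836e-03, -3.61422086e+01,  9.47369635e-01, -1.30134693e+01,
        2.18160653e-04, -5.44893066e-02, -1.93345636e-04]), 'eef_pos': array([ 385.49635883, -159.60672961,  362.0405988 ]), 'tool_rot': array([-3.14158133e+00, -9.36351692e-05, -1.64110894e-01]), 'force': array([ 0.73051905, -0.08778324, -0.71119254]), 'torque': array([0.05582434, 0.04338517, 0.01742137]), 'width': 49.370235432352686}
tcp [ 385.5 -159.6  362. ] rot [-3.1416e+00 -1.0000e-04 -1.6410e-01] F [ 0.7 -0.1 -0.7] w 49.370235432352686 t 12.9667
top upper face n [ 0.438 -0.006  0.899] tilt from vert 64.0 N 675 mu [  85.5   -1.6 -167.7] y ext [-24.5  -2.5  24.3]
  label tool-rel [ 1.309e+02  1.000e-01 -2.075e+02] world [ 514.6 -181.1  154.5] edge width rows [ 85.7 208.5]
scene upper face n [0.439 0.009 0.899] tilt from vert 64.0 N 578 mu [  81.1   -1.4 -165.4] y ext [-26.   -1.9  24.6]
  label tool-rel [ 1.298e+02 -1.000e-01 -2.070e+02] world [ 513.6 -180.7  155. ] edge width rows [ 84.5 207.5]
top mid n 216 c [565.7 107. ] size [32.7 49.9] ang 18.5 mean [565.6 106.5 126.3]
top low n 215 c [527.5 224.7] size [31.7 49.9] ang 18.7 mean [527.1 224.7 104.4]
top trig n 29 c [ 613.9 -191.7] size [35.4 14.2] ang 49.0 mean [ 614.  -189.8  211.1]
top trig n 34 c [ 585.5 -192.1] size [11.3 18.8] ang 3.5 mean [ 584.7 -191.6  209. ]
top trig n 223 c [ 448.2 -168.3] size [32.4 53.5] ang 1.8 mean [ 445.4 -167.   206.7]
```

View pics/scene_12.png

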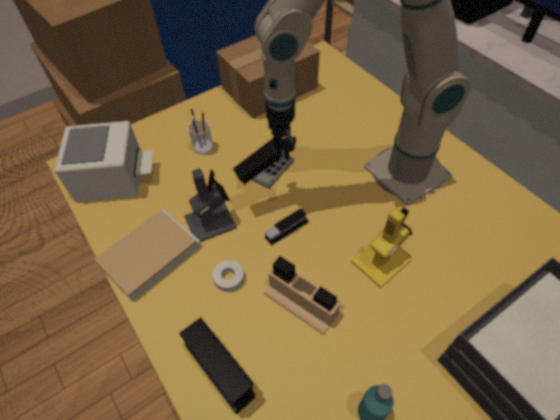

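View pics/diff12.png

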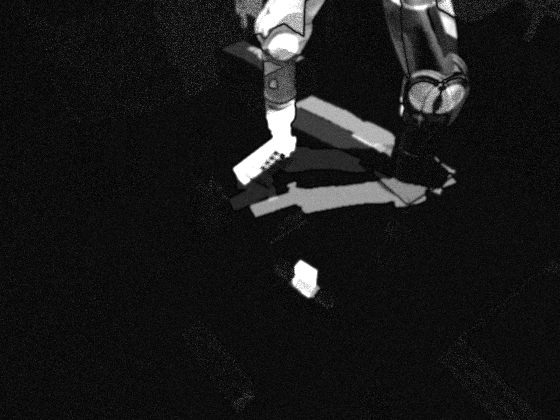

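```bash
python3 -c "
from cell import *
print(finish_job())"
```

```text
the job is handed in; nothing more can be done
None
```

The job is handed in at about 13 s of the 45 s limit, with the box held in front of the scanner's window. No verdict was reported.

- **Trigger:** I squeezed it until the jaws stood 38.8 mm apart; fully squeezed should be about 40 mm. I then let go, and the cameras showed it back at its starting place.
- **Box:** I drew the tall box from the middle slot. The moves cannot tilt the tool, so I tipped the box in the grip by pivoting it over the edge of the emptied slot, without a regrasp. I then carried it to the read point.
- **Last checks on the box:**
  - **Position:** the label centre was at about (514, -181, 155). My measured read point is (514, -180, 154).
  - **Tilt:** it was 64.0° from vertical in both views, against 65° wanted. I left that 1° as it was.
  - **Steadiness:** the outside force was under about 1 N and the arm was still.
- **Everything else:** comparing the first and last scene pictures showed only the arm, its shadows and the removed box changed. The two other boxes measured within 0.5 mm of where they began.
- **Not checked:** the white label itself was never seen clearly. Its position is inferred from the box's upper face and end edge.

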